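# Click the photometer's filter slide to its third stop and start the reading

## Task

Take a reading through the third filter of the bench photometer: with a fingertip or the outside of the fingers push the black tab from the parked right-hand end of its slot to the left, counting the clicks, and leave it resting in the third click without ever running on into the fourth. Then press the round start key on the photometer all the way down with a fingertip, and let it come up again. Do not pinch the tab or press on its top, and leave the cuvettes and beakers on and behind the photometer standing where they are.

Things in the scene. Friction and masses are not known exactly. Their poses are not given: they have to be found in the camera images.
- photometer: Fixed low instrument box, white with a grey deck, 130 (x) x 190 (y) x 45 mm high, on the worktop. Origin at the centre of its underside; its +x points to its back (away from the robot), +y to its left along the slot, z up. The flat deck is 45 mm above the origin. The slot runs along y over the middle of the deck (x = 0). Cannot be moved.
- filter_slide (a joint): Travel of the black tab along the photometer's +y, in m: 0 at the right end of the slot (tab centre at y = -50 mm in the photometer's frame), 0.100 at the left end. Starts loose in the parking stretch (0 to 0.023), where about 0.5 N slides it; the push rises from 0.025. Then it clicks into stops at 0.042 (first), 0.056 (second), 0.070 (third), 0.084 (fourth), 0.098 (fifth); crests lie halfway, at 0.035, 0.049, 0.063 ...
- tab_top (a point): Centre of the top of the black tab that stands up from the slot: an upright block 24 (x) x 12 (y) x 34 mm above the deck, so 79 mm above the worktop; the point moves with the tab. The face to push is the right one (photometer's -y), 6 mm from the centre.
- push_face (a point): Centre of the tab's right face, the one to push (64 mm above the worktop; moves with the tab; axes as the photometer's). Leaving a stop takes about 5 N (up to 8 N), steady until just before the crest, where it drops to nothing; within 1 mm of the crest the tab may balance. A little past it the tab snaps some 6 mm ahead of the finger into the next stop by itself and stays.
- start_key (a joint): Travel of the start key, in m: 0 up, 0.006 fully down; it springs back. Fully down takes about 4 N.
- start_key_top (a point): Centre of the top of the start key: a round grey push key, 26 mm across, in a black collar at the front left of the deck, its top 67 mm above the worktop, the collar 42 mm across and 57 mm high (key 42 mm in front of the slot and 55 mm left of the photometer's centre). Pressed straight down.
- deck_cuvette_1: Loose clear cuvette, 12 x 12 x 45 mm, standing upright on the deck behind the slot, to the right. Origin at the centre of its underside. Bystander.
- deck_cuvette_2: Loose clear cuvette with a white cap, 14 x 14 x 50 mm, standing upright on the deck behind the slot, left of the middle. Origin at the centre of its underside. Bystander.
- small_beaker: Loose glass beaker, 55 mm across, 71 mm high, on the worktop behind the photometer. Origin at the centre of its underside. Bystander.
- big_beaker: Loose glass beaker, 73 mm across, 93 mm high, on the worktop behind the photometer, left of the small one. Origin at the centre of its underside. Bystander.

How it is judged:
By the outcome, as a careful person would: the job done as asked, in the order asked, and still so for the second after the job is handed in, with the robot touching nothing.
It also fails if it takes over 72 s, if anything falls off the work surface, if the arm or the gripper's body presses on something with over 40 N, if the wrist force passes 120 N, or if a joint passes its speed limit or range.

## Robot

A 6-joint arm with a two-finger parallel gripper is mounted at the origin on a cart in front of the work surface, level with it; the furniture and walls round the work are solid. World frame = base frame: x ahead of the robot, y to its left, z up, the work surface at z = 0. Lengths are in m, angles in degrees, forces in N, time in s.
With the tool pointing down it reaches from about 0.25 to 0.8 m from the base axis. Payload 3.9 kg.
Tool frame: the origin (TCP) lies midway between the tips of the shut fingers; the grasp point (between the pads) lies arm.grasp_offset behind it (arm.grasp_offset is the distance from the TCP to the grasp point, in m); z points along the fingers, y is the line along which they close (so a half turn about z gives the same grasp; the last joint's range is limited). The gripper opens to 85 mm and grips with 20 to 120 N. Pads are 22 mm wide; open, the fingers measure 114 mm over their backs; the gripper's body (76 mm by 85 mm) begins 54 mm behind the grasp point. The pads swing forward as they close: fully open they stand 13 mm farther back than shut.
Start: joints at [-68.354, 14.897, -7.913, 67.191, 0, 90], TCP at [0.194, -0.488, 0.231] pointing down, gripper open.
Joint ranges: [-159.42, 159.42], [-47.68, 98.78], [-73.54, 78.23], [-108.79, 121.32], [-90, 84.71], [-180, 180]. Speed limits (degrees/s): [147.25, 147.25, 180, 180, 180, 180].

## Interface

Orientations are given as [roll, pitch, yaw] about the fixed x, y, z axes, in that order (R = Rz(yaw) Ry(pitch) Rx(roll)).
In Python, from station import arm gives the robot as it stands.
- The arm moves only by the tool jog_arm, never from a script. Its arguments are lists of equal length, an entry for each row: "turn": the turn, a rotation vector about the tool's x, y, z as a fraction of full scale, a list of three; "slide": the shift along the tool's x, y, z as a fraction of full scale, a list of three; "grip": the opening, from 0 (shut) to 1 (fully open). In form: {"turn": [[wx, wy, wz], ...], "slide": [[dx, dy, dz], ...], "grip": [grip, ...]}. A call has 1 to 12 rows; each row shifts and turns the commanded pose from where the row before left it, along the tool's axes as they then stand; what a row does not reach is not made up. Full scale, the value 1, is 300 mm for a shift and 4 degrees for a turn. A row lasts 1/8 s, in which the tool goes at most 62.5 mm and 10.7 degrees, less where a joint would pass 70% of its speed; a pose out of reach is approached as far as the arm can. A call with a number of a shift or a turn outside -1 to 1 is refused whole. A call with a gripper value outside its range is refused whole. The fingers move at their own pace and stop on an object; "squeeze" is the grip in N (left out, the last holds). Time passes only in rows, so rows that do not move let the fingers close. It gives the time, the measured TCP pose, the force, the opening and the grip force at its end, in the units of the state.
- arm.get_obs(): the state, without advancing time (a new reading comes with each control period).
- arm.grab_frame(name): name is "scene" or "side" or "wrist"; returns the picture (400x640x3 uint8, red, green, blue); there is no depth.
- arm.camera_model(name): a dict with "K" (3x3 intrinsics, pixels), "rvec" (rotation vector, rad) and "tvec" (3), from world to camera coordinates, as OpenCV has them; the wrist camera has in their place "tool_from_camera" (4x4, takes a point from camera to tool coordinates, whose origin is the TCP and whose axes are the flange's). Camera axes: x right, y down, z forward; pixel columns grow to the right and rows downward; lengths in m; the calibration is good to about 2 mm. A picture is of the moment at which its call begins: read the wrist's pose just before it. camera_model takes no time and is no camera call.
- arm.hand_in(): hands the job in; it is judged then, once.
The state is a dict: "time_s": time; "qpos": joint angles; "dq": joint speeds; "tau": joint torques, N m; "position": TCP position; "eef_rot": TCP orientation; "contact_force": force on the tool from outside, world axes, zero at the start; "ft_torque": the same for the moment, N m; "grip_width": opening from 0.0 (shut) to 1.0 (fully open); "grip_force": force on a finger pad.
Only numpy, scipy, OpenCV 4.12 (cv2) and the standard library are available. Lean on these libraries where they do the work, as an engineer would, in place of code of your own. Each camera call takes 0.05 s, during which the arm holds its last target. There are 200 camera calls.

## Working session

There is one attempt and no reset: what is moved stays moved. The work goes in short steps, Python scripts to look and compute and a tool call to move; the robot and the scene stay as the last step left them, time stands still between calls to the robot, and variables do not carry over. Pictures are saved under pics/ and viewed, at most 10 in all, crops included, and the job is handed in when it is done.

Besides the shell and the picture viewer there is one more tool, called after ">>>" as name(argument=value, ...) on one line, values as JSON. jog_arm: Moves the arm, as the interface text tells. Shift numbers are shares of 300 mm and turn numbers shares of 4 degrees, none past 1 either way. Its arguments: {"type":"object","properties":{"turn":{"type":"array"},"slide":{"type":"array"},"grip":{"type":"array"},"squeeze":{"type":"number"}},"required":["turn","slide","grip"]}

```bash
mkdir -p pics; ls
python3 - <<'E'
from station import arm
import cv2
o=arm.get_obs(); print(o)
for n in("scene","side"):
    cv2.imwrite(f"pics/{n}0.png",arm.grab_frame(n)[:,:,::-1]); print(arm.camera_model(n))
print(arm.camera_model("wrist"),arm.grasp_offset)
E
```

```text
pics
{'time_s': 0.0, 'qpos': array([-6.83532118e+01,  1.49339656e+01, -7.98567914e+00,  6.71910405e+01,
        2.31202993e-03,  8.99999843e+01]), 'dq': array([ 0.02424836,  0.03131305,  0.00578822, -0.05555004,  0.02584449,
        0.02617981]), 'tau': array([ 7.39033167e-04, -4.05677211e+01,  2.53922439e+01,  1.88183051e-02,
        1.64618604e-05,  4.33044107e-06]), 'position': array([ 0.19342259, -0.48733151,  0.23048162]), 'eef_rot': array([-1.79889315e+02, -2.31205589e-03,  2.16467994e+01]), 'contact_force': array([-0.17997989, -0.25230082, -0.19600784]), 'ft_torque': array([ 0.03761306,  0.04686795, -0.00709869]), 'grip_force': 0.0, 'grip_width': 0.9997913144719777}
{'K': array([[500.75794776,   0.        , 326.28131512],
       [  0.        , 500.75794776, 195.50793313],
       [  0.        ,   0.        ,   1.        ]]), 'rvec': array([ 0.82615208, -2.63048153,  0.9925726 ]), 'tvec': array([0.51289651, 0.22927846, 0.76487602])}
{'K': array([[517.81854475,   0.        , 322.29578051],
       [  0.        , 517.81854475, 191.49984264],
       [  0.        ,   0.        ,   1.        ]]), 'rvec': array([ 2.29594545,  0.02322251, -0.02348098]), 'tvec': array([-0.5651315 ,  0.13382806,  0.84562324])}
{'K': array([[310.08927839,   0.        , 319.76271081],
       [  0.        , 310.08927839, 206.13378579],
       [  0.        ,   0.        ,   1.        ]]), 'tool_from_camera': array([[-2.84485602e-04, -9.53292770e-01, -3.02047700e-01,
         7.72907295e-02],
       [ 9.99999820e-01, -4.30935653e-04,  4.18219680e-04,
         8.50403304e-04],
       [-5.28848920e-04, -3.02047526e-01,  9.53292721e-01,
        -1.41797990e-01],
       [ 0.00000000e+00,  0.00000000e+00,  0.00000000e+00,
         1.00000000e+00]])} 0.0187
```

View pics/scene0.png

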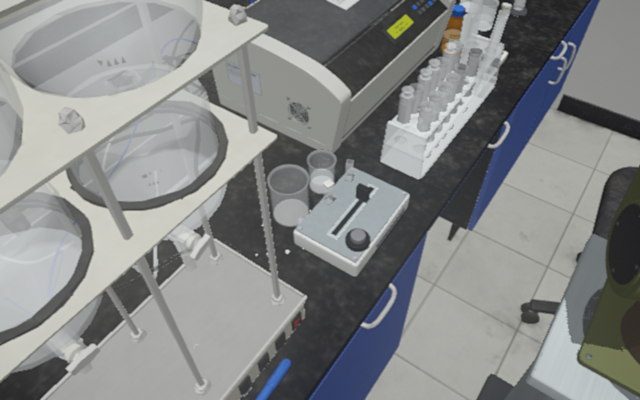

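View pics/side0.png

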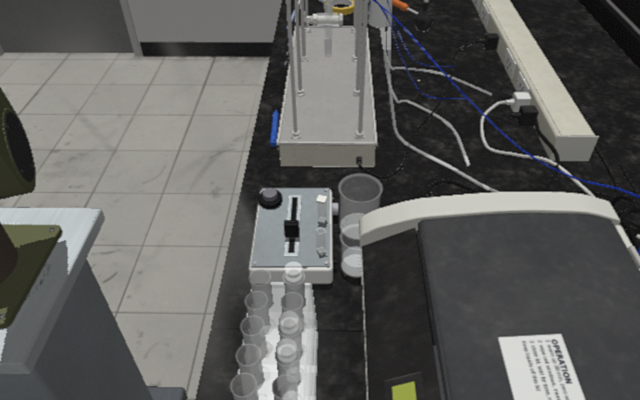

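Run:
```python
import cv2,numpy as np
a=cv2.imread("pics/scene0.png")[150:280,290:420]; b=cv2.imread("pics/side0.png")[175:305,240:370]
r=lambda i:cv2.resize(i,(520,520),interpolation=cv2.INTER_CUBIC)
cv2.imwrite("pics/ca.png",r(a));cv2.imwrite("pics/cb.png",r(b))
```

```text
(no output)
```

View pics/ca.png

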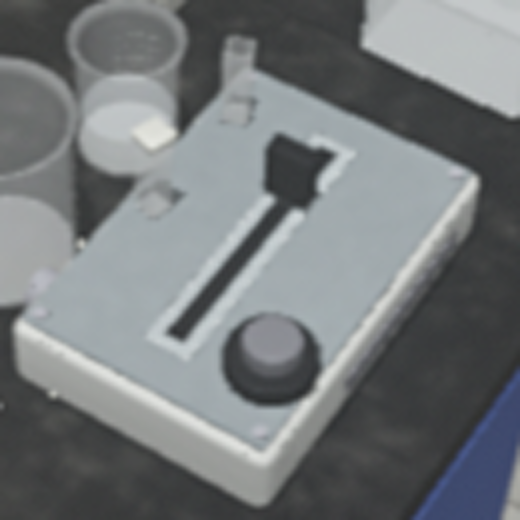

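View pics/cb.png

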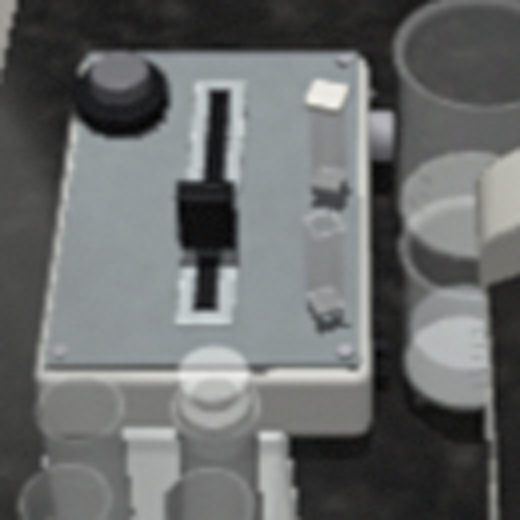

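```bash
cat > h.py <<'E'
from station import arm
import numpy as np,cv2
from scipy.optimize import least_squares
def proj(n,P):
    m=arm.camera_model(n); return cv2.projectPoints(np.array(P,float),m["rvec"],m["tvec"],m["K"],None)[0][:,0]
def world(p,P):
    c,s=np.cos(p[2]),np.sin(p[2]); return np.array(P)@np.array([[c,-s,0],[s,c,0],[0,0,1]]).T+[p[0],p[1],0]
E
python3 - <<'E'
from h import *
# object points: key, 4 corners (LF, LB, RF, RB), slot L, slot R ends
def obj(yl,yr): return [[-.042,.055,.067],[-.065,.095,.045],[.065,.095,.045],[-.065,-.095,.045],[.065,-.095,.045],[0,yl,.045],[0,yr,.045]]
S=np.array([[272,337],[265,456],[17,325],[478,178],[245,70],[178,333],[335,148]]); D=np.array([[118,73],[72,55],[364,52],[38,372],[371,372],[217,92],[205,308]])
S=(S+.5)/4-.5+[290,150]; D=(D+.5)/4-.5+[240,175]
w=np.array([2,1,1,1,1,1,1])[:,None]
def f(p):
    W=world(p,obj(p[3],p[4])); return np.r_[(proj("scene",W)-S)*w,(proj("side",W)-D)*w].ravel()
r=least_squares(f,[.5,-.3,0,.06,-.06],loss="soft_l1"); p=r.x
print(p,np.degrees(p[2]));print(f(p).reshape(-1,2).round(1))
for n,o in(("scene",[290,150]),("side",[240,175])):
  for q in(0,.01,.02): print(n,q,((proj(n,world(p,[[-.012,-.056+q,.079],[.012,-.056+q,.079],[-.012,-.044+q,.079],[.012,-.044+q,.079]]))-o+.5)*4).round().tolist())
print(world(p,[[0,-.05,.079],[-.042,.055,.067]]))
E
```

```text
[ 0.51452174  0.07657275  0.02490595  0.06191375 -0.06516784] 1.4270057481925162
[[ 0.4  0.1]
 [ 0.7  1.4]
 [-2.5 -1.2]
 [ 1.4 -2.4]
 [-1.1 -3.3]
 [-0.3  0.7]
 [-2.   0.7]
 [-0.5 -1.1]
 [ 1.1 -1.6]
 [ 0.4 -1.4]
 [-1.8  1. ]
 [ 0.2  0.4]
 [ 0.2  1.3]
 [-0.   2. ]]
scene 0 [[346.0, 123.0], [299.0, 102.0], [332.0, 140.0], [285.0, 118.0]]
scene 0.01 [[335.0, 137.0], [288.0, 115.0], [321.0, 154.0], [274.0, 132.0]]
scene 0.02 [[323.0, 151.0], [276.0, 129.0], [309.0, 168.0], [262.0, 146.0]]
side 0 [[171.0, 239.0], [233.0, 239.0], [173.0, 217.0], [234.0, 217.0]]
side 0.01 [[172.0, 221.0], [234.0, 220.0], [174.0, 199.0], [235.0, 198.0]]
side 0.02 [[174.0, 202.0], [235.0, 202.0], [175.0, 181.0], [236.0, 180.0]]
[[0.51576691 0.02658825 0.079     ]
 [0.47116508 0.13050975 0.067     ]]
```

>>> jog_arm(turn=[[0, 0, 1], [0, 0, 1], [0, 0, 1], [0, 0, 1], [0, 0, 1], [0, 0, 0.05]], slide=[[0, 0, -0.05], [0, 0, -0.05], [0, 0, -0.05], [0, 0, -0.05], [0, 0, -0.05], [0, 0, 0]], grip=[0, 0, 0, 0, 0, 0])

```text
time_s: 0.85
position: [0.1939, -0.4884, 0.3069]
eef_rot: [179.9, -0.0, 1.5]
contact_force: [-0.2, -0.3, -0.2]
grip_width: 0.002
grip_force: 0.0
```

>>> jog_arm(turn=[[0, 0, 0], [0, 0, 0], [0, 0, 0], [0, 0, 0], [0, 0, 0], [0, 0, 0], [0, 0, 0], [0, 0, 0], [0, 0, 0], [0, 0, 0], [0, 0, 0]], slide=[[0.108, -0.173, 0], [0.108, -0.173, 0], [0.108, -0.173, 0], [0.108, -0.173, 0], [0.108, -0.173, 0], [0.108, -0.173, 0], [0.108, -0.173, 0], [0.108, -0.173, 0], [0.108, -0.173, 0], [0.108, -0.173, 0], [0, 0, 0]], grip=[0, 0, 0, 0, 0, 0, 0, 0, 0, 0, 0])

```text
time_s: 2.22
position: [0.5063, 0.0281, 0.3045]
eef_rot: [-179.3, 0.1, 2.9]
contact_force: [0.0, -0.3, 0.2]
grip_width: -0.001
grip_force: 0.0
```

>>> jog_arm(turn=[[0, 0, 0], [0, 0, 0], [0, 0, 0], [0, 0, 0]], slide=[[0, 0, 0.15], [0, 0, 0.15], [0, 0, 0.1], [0, 0, 0]], grip=[0, 0, 0, 0])

```text
time_s: 2.72
position: [0.5017, 0.0256, 0.1836]
eef_rot: [-179.3, 0.4, 2.6]
contact_force: [0.2, 0.1, -0.2]
grip_width: -0.002
grip_force: 0.0
```

Run:
```python
from h import *
import pickle
o=arm.get_obs(); im=arm.grab_frame("wrist"); print(o["position"],o["eef_rot"])
pickle.dump(o,open("o1.pkl","wb")); cv2.imwrite("pics/w1.png",im[:,:,::-1])
```

```text
[0.50165151 0.02559355 0.18361876] [-179.33688124    0.41319894    2.55543343]
```

View pics/w1.png

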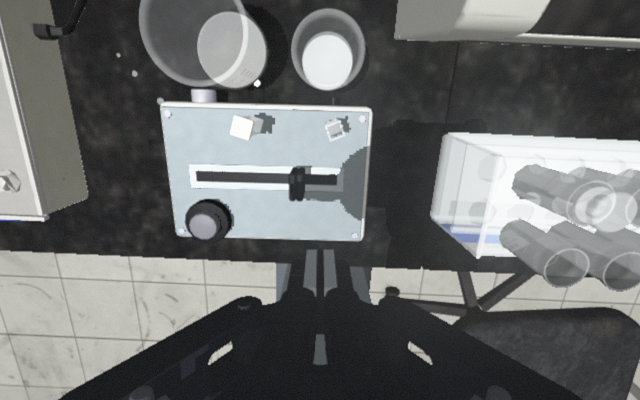

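Run:
```python
import cv2
cv2.imwrite("pics/cw.png",cv2.resize(cv2.imread("pics/w1.png")[90:290,150:390],None,fx=3,fy=3,interpolation=cv2.INTER_CUBIC))
```

```text
(no output)
```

View pics/cw.png

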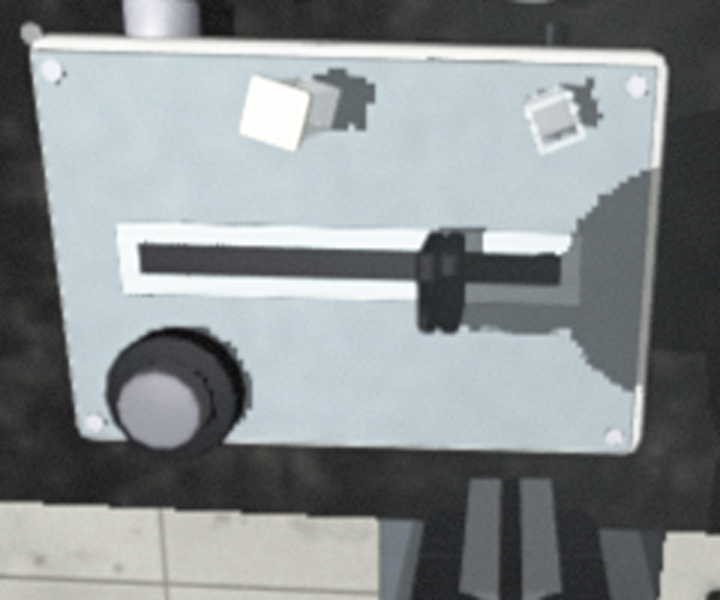

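```bash
cat >> h.py <<'E'
from scipy.spatial.transform import Rotation as R
def wproj(o,P):
    m=arm.camera_model("wrist"); T=np.eye(4); T[:3,:3]=R.from_euler("xyz",o["eef_rot"],degrees=True).as_matrix(); T[:3,3]=o["position"]
    C=np.linalg.inv(T@m["tool_from_camera"]); Q=np.array(P)@C[:3,:3].T+C[:3,3]; q=Q@m["K"].T; return q[:,:2]/q[:,2:]
E
python3 - <<'E'
from h import *
import pickle
o=pickle.load(open("o1.pkl","rb"))
def obj(yl,yr): return [[-.042,.055,.067],[-.065,.095,.045],[.065,.095,.045],[-.065,-.095,.045],[.065,-.095,.045],[0,yl,.045],[0,yr,.045]]
I=np.array([[160,410],[80,440],[33,43],[640,452],[663,54],[140,258],[560,269]])
I=(I+.5)/3-.5+[150,90]
f=lambda p:(wproj(o,world(p,obj(p[3],p[4])))-I).ravel()
p=least_squares(f,[.5145,.0766,.025,.06,-.06],loss="soft_l1").x
print(p,np.degrees(p[2]));print(f(p).reshape(-1,2).round(1))
for q in(0.01,.015,.02,.025): print(q,((wproj(o,world(p,[[-.012,-.056+q,.079],[.012,-.056+q,.079],[-.012,-.044+q,.079],[.012,-.044+q,.079]]))-[150,90]+.5)*3).round().tolist())
print(world(p,[[0,-.05,.079],[-.042,.055,.067]]))
print(((wproj(o,[o["position"]])-[150,90])*3))
E
```

```text
[ 0.51474023  0.075428    0.0189624   0.06548861 -0.06383731] 1.086465246875541
[[ 0.   0.8]
 [-3.4  3. ]
 [-6.  -3.5]
 [ 2.1  4.4]
 [ 5.2 -1.3]
 [-0.   0. ]
 [-0.   0.1]]
0.01 [[499.0, 338.0], [501.0, 253.0], [456.0, 337.0], [456.0, 252.0]]
0.015 [[481.0, 338.0], [482.0, 253.0], [438.0, 337.0], [438.0, 251.0]]
0.02 [[463.0, 337.0], [464.0, 252.0], [420.0, 336.0], [419.0, 251.0]]
0.025 [[445.0, 337.0], [445.0, 252.0], [402.0, 336.0], [401.0, 250.0]]
[[0.5156883  0.02543699 0.079     ]
 [0.47170492 0.12962174 0.067     ]]
[[504.53551221 531.03755249]]
```

>>> jog_arm(turn=[[-0.165, 0.1, 0.35], [0, 0, 0], [0, 0, 0]], slide=[[0.045, 0.06, 0], [0, 0, 0], [0, 0, 0]], grip=[0, 0, 0])

```text
time_s: 3.15
position: [0.5202, 0.0087, 0.1871]
eef_rot: [-180.0, -0.5, 1.1]
contact_force: [-0.5, 0.1, -0.3]
grip_width: 0.002
grip_force: 0.0
```

>>> jog_arm(turn=[[0, 0, 0], [0, 0, 0], [0, 0, 0], [0, 0, 0]], slide=[[0, 0, 0.12], [0, 0, 0.12], [0, 0, 0.08], [0, 0, 0]], grip=[0, 0, 0, 0])

```text
time_s: 3.65
position: [0.5182, 0.0093, 0.0888]
eef_rot: [-180.0, -0.2, 1.2]
contact_force: [0.2, -0.3, 0.8]
grip_width: 0.002
grip_force: 0.0
```

>>> jog_arm(turn=[[0, 0, 0], [0, 0, 0], [0, 0, 0], [0, 0, 0]], slide=[[-0.005, 0, 0.05], [0, 0, 0.05], [0, 0, 0], [0, 0, 0]], grip=[0, 0, 0, 0])

```text
time_s: 4.15
position: [0.5191, 0.0092, 0.0607]
eef_rot: [-180.0, -0.4, 1.2]
contact_force: [0.4, 0.4, 0.0]
grip_width: 0.004
grip_force: 0.0
```

>>> jog_arm(turn=[[0, 0, 0], [0, 0, 0], [0, 0, 0]], slide=[[-0.01, -0.02, 0.013], [0, -0.02, 0], [0, 0, 0]], grip=[0, 0, 0])

```text
time_s: 4.53
position: [0.5155, 0.016, 0.0563]
eef_rot: [-179.7, -0.4, 1.7]
contact_force: [0.7, -0.3, 0.7]
grip_width: 0.0
grip_force: 0.0
```

>>> jog_arm(turn=[[0, 0, 0], [0, 0, 0]], slide=[[0, -0.01, 0], [0, 0, 0]], grip=[0, 0])

```text
time_s: 4.78
position: [0.5156, 0.0173, 0.0563]
eef_rot: [-179.6, -0.4, 1.8]
contact_force: [0.1, 0.7, 0.9]
grip_width: 0.001
grip_force: 0.0
```

>>> jog_arm(turn=[[0, 0, 0], [0, 0, 0]], slide=[[0, -0.01, 0], [0, 0, 0]], grip=[0, 0])

```text
time_s: 5.03
position: [0.5155, 0.0188, 0.0562]
eef_rot: [-179.6, -0.4, 1.9]
contact_force: [-0.0, -0.0, 0.2]
grip_width: -0.002
grip_force: 0.0
```

>>> jog_arm(turn=[[0, 0, 0], [0, 0, 0]], slide=[[0, -0.01, 0], [0, 0, 0]], grip=[0, 0])

```text
time_s: 5.28
position: [0.5154, 0.0204, 0.0562]
eef_rot: [-179.5, -0.4, 2.0]
contact_force: [0.4, 0.6, -1.2]
grip_width: 0.0
grip_force: 0.0
```

>>> jog_arm(turn=[[0, 0, 0.1], [0, 0, 0]], slide=[[0, -0.012, 0], [0, 0, 0]], grip=[0, 0])

```text
time_s: 5.52
position: [0.5154, 0.0202, 0.0563]
eef_rot: [-179.3, -0.4, 1.9]
contact_force: [0.2, 0.5, -0.1]
grip_width: -0.001
grip_force: 0.0
```

>>> jog_arm(turn=[[0, 0, 0.1], [0, 0, 0]], slide=[[0, -0.01, 0], [0, 0, 0]], grip=[0, 0])

```text
time_s: 5.78
position: [0.5154, 0.02, 0.0563]
eef_rot: [-179.2, -0.4, 1.8]
contact_force: [-0.1, 0.7, 0.5]
grip_width: -0.001
grip_force: 0.0
```

>>> jog_arm(turn=[[0, 0, 0], [0, 0, 0]], slide=[[0, -0.01, 0], [0, 0, 0]], grip=[0, 0])

```text
time_s: 6.02
position: [0.5154, 0.0217, 0.0564]
eef_rot: [-179.1, -0.4, 1.9]
contact_force: [0.1, -1.1, 0.6]
grip_width: 0.002
grip_force: 0.0
```

>>> jog_arm(turn=[[0, 0, 0], [0, 0, 0]], slide=[[0, -0.01, 0], [0, 0, 0]], grip=[0, 0])

```text
time_s: 6.28
position: [0.5153, 0.0232, 0.0564]
eef_rot: [-179.0, -0.4, 2.0]
contact_force: [0.8, 0.1, 0.7]
grip_width: -0.004
grip_force: 0.0
```

>>> jog_arm(turn=[[0, 0, 0], [0, 0, 0]], slide=[[0, -0.01, 0], [0, 0, 0]], grip=[0, 0])

```text
time_s: 6.52
position: [0.5152, 0.0247, 0.0564]
eef_rot: [-178.9, -0.4, 2.1]
contact_force: [-0.1, -0.1, 0.0]
grip_width: -0.003
grip_force: 0.0
```

>>> jog_arm(turn=[[0, 0, 0], [0, 0, 0]], slide=[[0, -0.01, 0], [0, 0, 0]], grip=[0, 0])

```text
time_s: 6.78
position: [0.5152, 0.0262, 0.0565]
eef_rot: [-178.9, -0.4, 2.3]
contact_force: [-0.4, 0.1, 0.2]
grip_width: -0.0
grip_force: 0.0
```

>>> jog_arm(turn=[[0, 0, 0], [0, 0, 0]], slide=[[0, -0.01, 0], [0, 0, 0]], grip=[0, 0])

```text
time_s: 7.02
position: [0.5151, 0.0277, 0.0566]
eef_rot: [-178.8, -0.4, 2.4]
contact_force: [0.3, -0.1, 0.0]
grip_width: 0.002
grip_force: 0.0
```

>>> jog_arm(turn=[[0, 0, 0], [0, 0, 0]], slide=[[0, -0.01, 0], [0, 0, 0]], grip=[0, 0])

```text
time_s: 7.28
position: [0.5151, 0.0291, 0.0566]
eef_rot: [-178.7, -0.4, 2.5]
contact_force: [-0.3, -0.3, 0.7]
grip_width: -0.0
grip_force: 0.1
```

>>> jog_arm(turn=[[0, 0, 0], [0, 0, 0]], slide=[[0, -0.01, 0], [0, 0, 0]], grip=[0, 0])

```text
time_s: 7.52
position: [0.515, 0.0307, 0.0567]
eef_rot: [-178.7, -0.4, 2.6]
contact_force: [-0.4, -0.7, 0.4]
grip_width: 0.001
grip_force: 0.1
```

>>> jog_arm(turn=[[0, 0, 0], [0, 0, 0]], slide=[[0, -0.01, 0], [0, 0, 0]], grip=[0, 0])

```text
time_s: 7.78
position: [0.5149, 0.0323, 0.0568]
eef_rot: [-178.6, -0.4, 2.8]
contact_force: [0.1, 0.5, 0.8]
grip_width: 0.0
grip_force: 0.1
```

>>> jog_arm(turn=[[0, 0, 0], [0, 0, 0]], slide=[[0, -0.01, 0], [0, 0, 0]], grip=[0, 0])

```text
time_s: 8.02
position: [0.5148, 0.0337, 0.0569]
eef_rot: [-178.5, -0.4, 2.9]
contact_force: [0.6, -1.0, -0.5]
grip_width: 0.001
grip_force: 0.2
```

>>> jog_arm(turn=[[0, 0, 0], [0, 0, 0]], slide=[[0, -0.01, 0], [0, 0, 0]], grip=[0, 0])

```text
time_s: 8.28
position: [0.5149, 0.0346, 0.0569]
eef_rot: [-178.5, -0.4, 3.0]
contact_force: [0.9, -2.5, -0.6]
grip_width: 0.003
grip_force: 1.6
```

>>> jog_arm(turn=[[0, 0, 0], [0, 0, 0]], slide=[[0, -0.01, 0], [0, 0, 0]], grip=[0, 0])

```text
time_s: 8.52
position: [0.5148, 0.0358, 0.0569]
eef_rot: [-178.5, -0.4, 3.1]
contact_force: [1.5, -5.8, -2.0]
grip_width: -0.003
grip_force: 2.5
```

>>> jog_arm(turn=[[0, 0, 0], [0, 0, 0]], slide=[[0, -0.01, 0], [0, 0, 0]], grip=[0, 0])

```text
time_s: 8.78
position: [0.5148, 0.0371, 0.0569]
eef_rot: [-178.4, -0.4, 3.2]
contact_force: [1.1, -5.5, -2.6]
grip_width: -0.003
grip_force: 2.6
```

>>> jog_arm(turn=[[0, 0, 0], [0, 0, 0]], slide=[[0, -0.01, 0], [0, 0, 0]], grip=[0, 0])

```text
time_s: 9.02
position: [0.5148, 0.0385, 0.0569]
eef_rot: [-178.4, -0.4, 3.3]
contact_force: [2.0, -5.4, -3.8]
grip_width: 0.001
grip_force: 2.7
```

>>> jog_arm(turn=[[0, 0, 0], [0, 0, 0]], slide=[[0, -0.01, 0], [0, 0, 0]], grip=[0, 0])

```text
time_s: 9.28
position: [0.5148, 0.0399, 0.0569]
eef_rot: [-178.3, -0.4, 3.4]
contact_force: [2.6, -5.0, -3.5]
grip_width: 0.001
grip_force: 2.8
```

>>> jog_arm(turn=[[0, 0, 0], [0, 0, 0]], slide=[[0, -0.01, 0], [0, 0, 0]], grip=[0, 0])

```text
time_s: 9.52
position: [0.5147, 0.0413, 0.057]
eef_rot: [-178.3, -0.4, 3.6]
contact_force: [2.1, -6.2, -3.0]
grip_width: 0.001
grip_force: 2.9
```

>>> jog_arm(turn=[[0, 0, 0], [0, 0, 0]], slide=[[0, -0.01, 0], [0, 0, 0]], grip=[0, 0])

```text
time_s: 9.78
position: [0.514, 0.045, 0.0575]
eef_rot: [-177.9, -0.4, 3.8]
contact_force: [-0.6, -0.6, -1.0]
grip_width: -0.004
grip_force: 0.0
```

>>> jog_arm(turn=[[0, 0, 0], [0, 0, 0]], slide=[[0, -0.01, 0], [0, 0, 0]], grip=[0, 0])

```text
time_s: 10.02
position: [0.5141, 0.0462, 0.0577]
eef_rot: [-177.9, -0.4, 3.9]
contact_force: [-0.2, -0.1, 0.0]
grip_width: 0.002
grip_force: 0.0
```

>>> jog_arm(turn=[[0, 0, 0], [0, 0, 0]], slide=[[0, -0.01, 0], [0, 0, 0]], grip=[0, 0])

```text
time_s: 10.28
position: [0.514, 0.0475, 0.0577]
eef_rot: [-177.9, -0.4, 4.0]
contact_force: [-0.3, 0.2, 0.4]
grip_width: 0.001
grip_force: 0.0
```

>>> jog_arm(turn=[[0, 0, 0], [0, 0, 0]], slide=[[0, -0.01, 0], [0, 0, 0]], grip=[0, 0])

```text
time_s: 10.52
position: [0.5139, 0.0488, 0.0578]
eef_rot: [-177.8, -0.4, 4.1]
contact_force: [1.0, -0.3, -0.8]
grip_width: -0.003
grip_force: 0.0
```

>>> jog_arm(turn=[[0, 0, 0], [0, 0, 0]], slide=[[0, -0.01, 0], [0, 0, 0]], grip=[0, 0])

```text
time_s: 10.78
position: [0.5138, 0.0501, 0.0579]
eef_rot: [-177.8, -0.4, 4.2]
contact_force: [0.3, -1.3, -0.7]
grip_width: -0.001
grip_force: 0.5
```

>>> jog_arm(turn=[[0, 0, 0], [0, 0, 0]], slide=[[0, -0.01, 0], [0, 0, 0]], grip=[0, 0])

```text
time_s: 11.02
position: [0.5138, 0.0509, 0.0579]
eef_rot: [-177.8, -0.4, 4.3]
contact_force: [0.9, -5.6, -1.3]
grip_width: -0.001
grip_force: 2.4
```

>>> jog_arm(turn=[[0, 0, 0], [0, 0, 0]], slide=[[0, -0.01, 0], [0, 0, 0]], grip=[0, 0])

```text
time_s: 11.28
position: [0.5138, 0.0523, 0.058]
eef_rot: [-177.7, -0.4, 4.4]
contact_force: [1.5, -5.6, -1.3]
grip_width: -0.001
grip_force: 2.7
```

>>> jog_arm(turn=[[0, 0, 0], [0, 0, 0]], slide=[[0, -0.01, 0], [0, 0, 0]], grip=[0, 0])

```text
time_s: 11.52
position: [0.5138, 0.0536, 0.058]
eef_rot: [-177.7, -0.4, 4.6]
contact_force: [1.8, -5.3, -4.0]
grip_width: -0.004
grip_force: 2.8
```

>>> jog_arm(turn=[[0, 0, 0], [0, 0, 0]], slide=[[0, -0.01, 0], [0, 0, 0]], grip=[0, 0])

```text
time_s: 11.78
position: [0.5137, 0.055, 0.058]
eef_rot: [-177.6, -0.4, 4.7]
contact_force: [2.0, -6.0, -3.2]
grip_width: -0.003
grip_force: 3.0
```

>>> jog_arm(turn=[[0, 0, 0], [0, 0, 0]], slide=[[0, -0.01, 0], [0, 0, 0]], grip=[0, 0])

```text
time_s: 12.02
position: [0.5132, 0.0582, 0.0585]
eef_rot: [-177.3, -0.4, 4.8]
contact_force: [-0.8, -0.9, -0.8]
grip_width: -0.002
grip_force: 0.0
```

>>> jog_arm(turn=[[0, 0, 0], [0, 0, 0]], slide=[[0, -0.01, 0], [0, 0, 0]], grip=[0, 0])

```text
time_s: 12.28
position: [0.513, 0.06, 0.0588]
eef_rot: [-177.2, -0.4, 5.0]
contact_force: [-0.1, -0.2, 0.2]
grip_width: -0.002
grip_force: 0.0
```

>>> jog_arm(turn=[[0, 0, 0], [0, 0, 0]], slide=[[0, -0.01, 0], [0, 0, 0]], grip=[0, 0])

```text
time_s: 12.52
position: [0.5129, 0.0611, 0.0589]
eef_rot: [-177.2, -0.4, 5.1]
contact_force: [0.3, 0.3, 0.4]
grip_width: 0.001
grip_force: 0.0
```

>>> jog_arm(turn=[[0, 0, 0], [0, 0, 0]], slide=[[0, -0.01, 0], [0, 0, 0]], grip=[0, 0])

```text
time_s: 12.78
position: [0.5128, 0.0624, 0.059]
eef_rot: [-177.2, -0.4, 5.2]
contact_force: [1.2, 0.4, 0.7]
grip_width: 0.001
grip_force: 0.0
```

>>> jog_arm(turn=[[0, 0, 0], [0, 0, 0]], slide=[[0, -0.01, 0], [0, 0, 0]], grip=[0, 0])

```text
time_s: 13.02
position: [0.5127, 0.0638, 0.0591]
eef_rot: [-177.1, -0.4, 5.4]
contact_force: [-0.2, -0.5, -0.7]
grip_width: -0.001
grip_force: 0.1
```

>>> jog_arm(turn=[[0, 0, 0], [0, 0, 0]], slide=[[0, -0.01, 0], [0, 0, 0]], grip=[0, 0])

```text
time_s: 13.28
position: [0.5127, 0.0647, 0.0592]
eef_rot: [-177.1, -0.4, 5.5]
contact_force: [-0.4, -2.7, -0.7]
grip_width: 0.001
grip_force: 1.7
```

>>> jog_arm(turn=[[0, 0, 0], [0, 0, 0]], slide=[[0, -0.01, 0], [0, 0, 0]], grip=[0, 0])

```text
time_s: 13.52
position: [0.5126, 0.0657, 0.0592]
eef_rot: [-177.1, -0.4, 5.6]
contact_force: [0.9, -5.8, -2.8]
grip_width: 0.001
grip_force: 2.6
```

>>> jog_arm(turn=[[0, 0, 0], [0, 0, 0]], slide=[[0, -0.01, 0], [0, 0, 0]], grip=[0, 0])

```text
time_s: 13.78
position: [0.5126, 0.0671, 0.0593]
eef_rot: [-177.0, -0.4, 5.7]
contact_force: [2.2, -5.6, -3.3]
grip_width: -0.002
grip_force: 2.7
```

Now one at a time near the crest.

>>> jog_arm(turn=[[0, 0, 0], [0, 0, 0]], slide=[[0, -0.01, 0], [0, 0, 0]], grip=[0, 0])

```text
time_s: 14.02
position: [0.5125, 0.0685, 0.0594]
eef_rot: [-177.0, -0.4, 5.8]
contact_force: [2.1, -5.8, -3.6]
grip_width: -0.003
grip_force: 2.8
```

>>> jog_arm(turn=[[0, 0, 0], [0, 0, 0]], slide=[[0, -0.01, 0], [0, 0, 0]], grip=[0, 0])

```text
time_s: 14.28
position: [0.5123, 0.07, 0.0596]
eef_rot: [-176.9, -0.4, 5.9]
contact_force: [2.5, -5.9, -2.7]
grip_width: 0.001
grip_force: 2.6
```

>>> jog_arm(turn=[[0, 0, 0], [0, 0, 0]], slide=[[0, -0.01, 0], [0, 0, 0]], grip=[0, 0])

```text
time_s: 14.52
position: [0.5116, 0.0737, 0.0602]
eef_rot: [-176.6, -0.4, 6.1]
contact_force: [-0.1, 0.5, 0.6]
grip_width: 0.0
grip_force: 0.0
```

>>> jog_arm(turn=[[0, 0, 0], [0, 0, 0], [0, 0, 0], [0, 0, 0], [0, 0, 0], [-0.85, 0, 0.6], [0, 0, 0.6], [0, 0, 0]], slide=[[0, 0.03, 0], [0, 0.02, 0], [0, 0, -0.1], [0, 0, -0.15], [0, 0, -0.15], [0, 0, 0], [0, 0, 0], [0, 0, 0]], grip=[0, 0, 0, 0, 0, 0, 0, 0])

```text
time_s: 15.52
position: [0.5139, 0.0302, 0.1783]
eef_rot: [-179.0, -0.2, 2.8]
contact_force: [-1.5, 0.3, -0.3]
grip_width: 0.001
grip_force: 0.0
```

Run:
```python
from h import *
o=arm.get_obs(); im=arm.grab_frame("wrist"); print(o["position"],o["eef_rot"])
p=[.5147,.0757,.020]
o3=np.array([150,90])
for q in(.056,.07,.084): print(q,((wproj(o,world(p,[[-.012,-.056+q,.079],[-.012,-.044+q,.079]]))-o3+.5)*3).round().tolist())
print("key",((wproj(o,world(p,[[-.042,.055,.067]]))-o3+.5)*3).round())
cv2.imwrite("pics/w2.png",cv2.resize(im[90:290,150:390,::-1],None,fx=3,fy=3,interpolation=cv2.INTER_CUBIC))
```

```text
[0.51392338 0.03015477 0.17832284] [-179.02998508   -0.19181124    2.82256663]
0.056 [[348.0, 386.0], [304.0, 384.0]]
0.07 [[297.0, 384.0], [254.0, 382.0]]
0.084 [[246.0, 382.0], [203.0, 381.0]]
key [[173. 461.]]
```

View pics/w2.png

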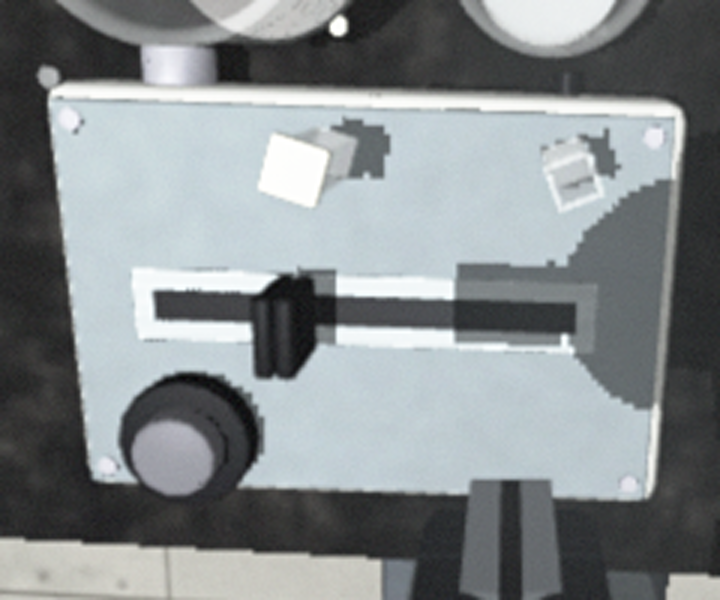

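>>> jog_arm(turn=[[0, 0, 0], [0, 0, 0], [0, 0, 0], [0, 0, 0]], slide=[[-0.062, -0.17, 0], [-0.062, -0.17, 0], [0, 0, 0], [0, 0, 0]], grip=[0, 0, 0, 0])

```text
time_s: 16.08
position: [0.4759, 0.0783, 0.1817]
eef_rot: [-176.6, -0.3, 7.1]
contact_force: [0.3, -0.5, 0.8]
grip_width: 0.003
grip_force: 0.0
```

>>> jog_arm(turn=[[-0.2, 0, 0.4], [0, 0, 0], [0, 0, 0]], slide=[[0, 0, 0], [0, 0, 0.15], [0, 0, 0]], grip=[0, 0, 0])

```text
time_s: 16.45
position: [0.4741, 0.069, 0.1343]
eef_rot: [-176.8, 0.2, 6.2]
contact_force: [0.1, -0.1, 0.1]
grip_width: 0.0
grip_force: 0.0
```

>>> jog_arm(turn=[[-0.5, 0, 0.6], [-0.5, 0, 0.6], [-0.3, 0, 0.6], [0, 0, 0], [0, 0, 0]], slide=[[0, -0.12, 0], [0, -0.12, 0], [0, 0, 0], [0, 0, 0], [0, 0, 0]], grip=[0, 0, 0, 0, 0])

```text
time_s: 17.08
position: [0.4783, 0.0581, 0.1408]
eef_rot: [-177.9, 0.2, 5.6]
contact_force: [0.6, 0.2, -0.6]
grip_width: -0.001
grip_force: 0.0
```

Run:
```python
from h import *
o=arm.get_obs(); print(o["qpos"].round(2),o["dq"].round(2),o["position"],o["eef_rot"])
```

```text
[  5.55  14.24 -23.14  52.79   2.07 179.94] [ 0.31  0.15 -0.19 -0.03  0.02  0.03] [0.47827645 0.05809179 0.14078454] [-1.77930797e+02  1.61851776e-01  5.60830912e+00]
```

>>> jog_arm(turn=[[0, 0, 0], [0, 0, 0], [0, 0, 0]], slide=[[0, -0.1, 0], [0, 0, 0], [0, 0, 0]], grip=[0, 0, 0])

```text
time_s: 17.45
position: [0.4769, 0.073, 0.1416]
eef_rot: [-177.2, 0.2, 6.9]
contact_force: [-1.7, 0.5, -0.5]
grip_width: 0.003
grip_force: 0.0
```

Run:
```python
from h import *
o=arm.get_obs(); print(o["qpos"].round(2),o["dq"].round(2),o["position"],o["eef_rot"])
```

```text
[  6.83  14.29 -22.96  52.95   2.81 179.94] [-0.29 -0.04 -0.    0.1  -0.06  0.  ] [0.47692895 0.07299685 0.14161029] [-177.18486937    0.1985404     6.89106711]
```

>>> jog_arm(turn=[[0, 0, -1], [0, 0, -1], [0, 0, -1], [0, 0, -1], [-0.7, 0, -1], [0, 0, 0], [0, 0, 0]], slide=[[0, 0, 0], [0, 0, 0], [0, 0, 0], [0, 0, 0], [0, 0, 0], [0, 0, 0], [0, 0, 0]], grip=[0, 0, 0, 0, 0, 0, 0])

```text
time_s: 18.32
position: [0.477, 0.0727, 0.1417]
eef_rot: [179.9, -0.7, 26.8]
contact_force: [0.3, 0.4, -0.3]
grip_width: -0.002
grip_force: 0.0
```

>>> jog_arm(turn=[[0, 0, 0], [0, 0, 0], [0, 0, 0], [0, 0, 0]], slide=[[0.035, -0.0885, 0], [0.035, -0.0885, 0], [0, 0, 0], [0, 0, 0]], grip=[0, 0, 0, 0])

```text
time_s: 18.82
position: [0.4718, 0.129, 0.1417]
eef_rot: [179.9, -0.7, 26.8]
contact_force: [0.3, -1.5, -0.4]
grip_width: -0.005
grip_force: 0.0
```

Precise now. Descend: 60 mm, then check, then small steps.

>>> jog_arm(turn=[[0, 0.1, 0], [0, 0, 0], [0, 0, 0], [0, 0, 0]], slide=[[0, 0, 0.08], [0, 0, 0.08], [0, 0, 0.05], [0, 0, 0]], grip=[0, 0, 0, 0])

```text
time_s: 19.32
position: [0.4716, 0.1287, 0.0778]
eef_rot: [179.9, -0.9, 26.7]
contact_force: [-0.0, 0.4, 0.7]
grip_width: 0.002
grip_force: 0.0
```

>>> jog_arm(turn=[[0, 0, 0], [0, 0, 0], [0, 0, 0]], slide=[[0, 0, 0.02], [0, 0, 0], [0, 0, 0]], grip=[0, 0, 0])

```text
time_s: 19.7
position: [0.4732, 0.13, 0.0733]
eef_rot: [179.9, -1.1, 26.8]
contact_force: [-0.5, 0.4, 0.3]
grip_width: 0.001
grip_force: 0.0
```

>>> jog_arm(turn=[[0, 0, 0], [0, 0, 0], [0, 0, 0]], slide=[[0, 0, 0.02], [0, 0, 0], [0, 0, 0]], grip=[0, 0, 0])

```text
time_s: 20.08
position: [0.4732, 0.1302, 0.067]
eef_rot: [179.9, -1.1, 26.8]
contact_force: [-0.1, -0.1, 1.0]
grip_width: -0.001
grip_force: 0.6
```

>>> jog_arm(turn=[[0, 0, 0], [0, 0, 0]], slide=[[0, 0, 0.012], [0, 0, 0]], grip=[0, 0])

```text
time_s: 20.32
position: [0.4732, 0.1302, 0.0632]
eef_rot: [179.9, -1.1, 26.8]
contact_force: [0.5, -1.1, 2.4]
grip_width: -0.001
grip_force: 1.4
```

>>> jog_arm(turn=[[0, 0, 0], [0, 0, 0]], slide=[[0, 0, 0.007], [0, 0, 0]], grip=[0, 0])

```text
time_s: 20.58
position: [0.4733, 0.1301, 0.0612]
eef_rot: [179.9, -1.1, 26.8]
contact_force: [-0.1, 1.1, 4.4]
grip_width: -0.001
grip_force: 1.9
```

>>> jog_arm(turn=[[0, 0, 0], [0, 0, 0]], slide=[[0, 0, 0.006], [0, 0, 0]], grip=[0, 0])

```text
time_s: 20.82
position: [0.4733, 0.1302, 0.0608]
eef_rot: [179.9, -1.1, 26.8]
contact_force: [-3.2, -1.1, 15.9]
grip_width: 0.001
grip_force: 7.8
```

Bottomed (16 N). Release and rise.

>>> jog_arm(turn=[[0, 0, 0], [0, 0, 0], [0, 0, 0], [0, 0, 0], [0, 0, 0], [0, 0, 0]], slide=[[0, 0, -0.03], [0, 0, -0.08], [0, 0, -0.15], [0, 0, -0.15], [0, 0, 0], [0, 0, 0]], grip=[0, 0, 0, 0, 0, 0])

```text
time_s: 21.58
position: [0.4703, 0.129, 0.1816]
eef_rot: [179.9, -1.0, 26.8]
contact_force: [0.1, -0.1, -0.3]
grip_width: -0.001
grip_force: 0.0
```

Run:
```python
from h import *
o=arm.get_obs(); im=arm.grab_frame("wrist"); print(o["position"])
p=[.5147,.0757,.020]
for q in(.056,.07,.084): print(q,wproj(o,world(p,[[-.012,-.056+q,.079],[-.012,-.044+q,.079]])).round().tolist())
cv2.imwrite("pics/w3.png",im[:,:,::-1])
```

```text
[0.47028746 0.12900245 0.18162237]
0.056 [[394.0, 202.0], [381.0, 196.0]]
0.07 [[379.0, 195.0], [366.0, 189.0]]
0.084 [[364.0, 188.0], [351.0, 182.0]]
```

View pics/w3.png

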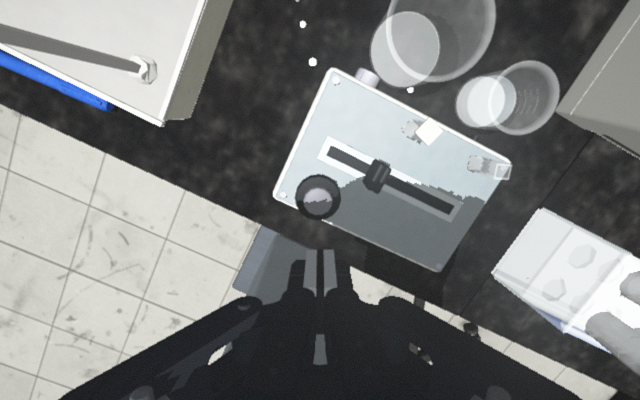

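The tab's front edge is at about (366–379, 190–195), which is the third stop. The key at (318,197) is up, and the cuvettes and beakers are still standing.

```bash
python3 -c "
from station import arm
print(arm.hand_in())"
```

```text
the job is handed in; nothing more can be done
None
```

The tab is resting in the third click and never reached the fourth. The start key was pressed fully down and came back up, nothing else was disturbed, and the job is handed in.

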